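Press the crept switch knob home

TASK

One of the three rotary switches fixed to the shelf has a knob that has crept up its spindle, leaving a gap under it. Press that knob gently straight down with the fingertips until it is fully home, level with the knobs of the other two, then withdraw well clear of it. Do not pull the knob up, lift nothing, and touch nothing else: not the other two switches, the loose spares or the case.

Things in the scene. Friction and masses are not known exactly. Their poses are not given: they have to be found in the camera images.
- switch_a: rotary switch (THE ONE TO SEAT: its knob has crept up): aluminium box 84 x 84 x 36 mm high fixed to the shelf, with a round cream bakelite knob centred on top, on an upright 10 mm dia brass spindle. Origin: centre of the box's underside, z up, box sides along x and y
- knob_a_top (a point): centre of the flat top face (36 mm dia) of the knob of switch_a; it moves with the knob and is 64 mm above the shelf when the knob is home. The knob is 26 mm tall with a 46 mm dia skirt at its foot; z up
- knob_a (a joint): height in m of the knob of switch_a above home: 0 = fully home (its foot 2 mm over the box), up to 0.024. Starts 0.014 to 0.018. It slides straight up and down with stiff friction (about 5 N to move, more when pushed fast), stays where it is left, has no spring and stops hard at 0
- switch_b: rotary switch (its knob is already home; leave alone): aluminium box 84 x 84 x 36 mm high fixed to the shelf, with a round cream bakelite knob centred on top, on an upright 10 mm dia brass spindle. Origin: centre of the box's underside, z up, box sides along x and y
- knob_b_top (a point): centre of the flat top face (36 mm dia) of the knob of switch_b; it moves with the knob and is 64 mm above the shelf when the knob is home. The knob is 26 mm tall with a 46 mm dia skirt at its foot; z up
- knob_b (a joint): height in m of the knob of switch_b above home: 0 = fully home (its foot 2 mm over the box), up to 0.024. Starts at 0. It slides straight up and down with stiff friction (about 5 N to move, more when pushed fast), stays where it is left, has no spring and stops hard at 0
- switch_c: rotary switch (its knob is already home; leave alone): aluminium box 84 x 84 x 36 mm high fixed to the shelf, with a round cream bakelite knob centred on top, on an upright 10 mm dia brass spindle. Origin: centre of the box's underside, z up, box sides along x and y
- knob_c_top (a point): centre of the flat top face (36 mm dia) of the knob of switch_c; it moves with the knob and is 64 mm above the shelf when the knob is home. The knob is 26 mm tall with a 46 mm dia skirt at its foot; z up
- knob_c (a joint): height in m of the knob of switch_c above home: 0 = fully home (its foot 2 mm over the box), up to 0.024. Starts at 0. It slides straight up and down with stiff friction (about 5 N to move, more when pushed fast), stays where it is left, has no spring and stops hard at 0
- adapter: brass camera mounting screw adapter, standing: flange 24 dia, threaded stem 16 dia, 20 tall (sizes mm). Origin: centre of its underside. Loose; leave alone
- spare_knob: loose spare cream bakelite knob, chipped, 46 dia x 26 tall, lying on the shelf itself (not on a switch box) (sizes mm). Origin: centre of its underside. Loose; leave alone
- tripod_plate: black quick-release tripod plate 50 x 85 x 10 lying flat, with a 6 dia steel screw standing 10 above it (sizes mm). Origin: centre of its underside. Loose; leave alone
- lens_hood: silver metal lens hood, a flared open tube 84 dia at its mouth, 45 tall, standing mouth up (sizes mm). Origin: centre of its underside. Loose; leave alone
- screwdriver: slim hand screwdriver lying on the shelf, under 250 long (sizes mm). Origin: in its axis. Loose; leave alone
- case: blue plastic spares case 180 x 280 x 75 mm high, wall 5 mm, fixed, at the left of the shelf, with its lid hinged on its own +x side (the far left) and standing open about 75 to 100 degrees on a friction hinge, its top about 260 mm above the shelf. Origin: centre of its underside. Leave alone
There are look-alikes about, which are no part of the job. What is shaped like the switch_a but orange or purple is not meant.

How it is judged:
On the way:
1. the fingertips press the crept knob fully home (within 2 mm) (value of joint knob_a below 0.002 m and contact force between the fingers and switch_a above 0.5 N), for 0.02 s.
At the end, for the whole second after the job is handed in: The crept knob is within 2 mm of home, the TCP is more than 60 mm from the middle of its top, the other two knobs are still home, and no loose thing has moved 8 mm (value of joint each of knob_a, knob_b, knob_c below 0.002 m and distance between the grasp point and knob_a_top above 0.06 m and distance of each of adapter, spare_knob, tripod_plate, lens_hood, screwdriver from where it was at the start of the episode below 0.008 m); the robot touches nothing.
It fails at once if the crept knob is pressed with more than 35 N (contact force between the fingers and switch_a above 35 N).
It fails at once if the knob is pulled up instead (over 20 mm above home) (value of joint knob_a above 0.02 m).
It fails at once if the robot touches either of the other two switches (over 0.5 N) (contact force between any of the fingers, the arm and switch_b above 0.5 N or contact force between any of the fingers, the arm and switch_c above 0.5 N).
It fails at once if the robot touches a loose thing (over 0.5 N) (contact force between any of the fingers, the arm and adapter above 0.5 N or contact force between any of the fingers, the arm and spare_knob above 0.5 N or contact force between any of the fingers, the arm and tripod_plate above 0.5 N or contact force between any of the fingers, the arm and lens_hood above 0.5 N or contact force between any of the fingers, the arm and screwdriver above 0.5 N).
It fails at once if the robot touches the case or its lid (over 0.5 N) (contact force between any of the fingers, the arm and case above 0.5 N).
It also fails if it takes over 29 s, if anything falls off the work surface, if the arm or the gripper's body presses on something with over 40 N, if the wrist force passes 120 N, or if a joint passes its speed limit or range.

ROBOT

A 6-joint arm with a two-finger parallel gripper is mounted at the origin on the work surface. World frame = base frame: x ahead of the robot, y to its left, z up, the work surface at z = 0. Lengths are in m, angles in rad, forces in N, time in s.
With the tool pointing down it reaches from about 0.35 to 0.775 m from the base axis. Payload 7.3 kg.
Tool frame: the origin (TCP) lies between the finger pads, 19 mm behind the fingertips; this is the grasp point; z points along the fingers, y is the line along which they close (so a half turn about z gives the same grasp; the last joint's range is limited). The gripper opens to 92 mm and grips with 3 to 60 N. Pads are 19 mm wide; open, the fingers measure 130 mm over their backs; the gripper's body (75 mm by 190 mm) begins 47 mm behind the grasp point.
Start: joints at [1.053, 0.342, 1.524, -0, 1.275, -0.146], TCP at [0.191, 0.489, 0.246] pointing down, gripper open.
Joint ranges: [-2.53, 2.53], [-0.77, 2.02], [0.04, 2.7], [-1, 4.14], [0.28, 2.66], [-3.11, 3.11]. Speed limits (rad/s): [2.57, 2.57, 3.14, 3.14, 3.14, 3.14].

INTERFACE

Orientations are given as [roll, pitch, yaw] about the fixed x, y, z axes, in that order (R = Rz(yaw) Ry(pitch) Rx(roll)).
In Python, from cell import * gives the robot as it stands.
- The arm moves only by the tool step_arm, never from a script. Its argument "commands" is a list of rows, each a list of 7 numbers: the opening, from 0 (shut) to 1 (fully open), then the shift along the world's x, y, z in cm, then the turn, a rotation vector about the world's x, y, z in rad. A call has 1 to 5 rows; each row is the pose to reach, as a shift and turn from the pose commanded when the call began; what a row does not reach only later rows make up. A row lasts 1/12 s, in which the tool goes at most 41.7 mm and 7.16 degrees, less where a joint would pass 70% of its speed; a pose out of reach is approached as far as the arm can. A call with a gripper value outside its range is refused whole. The fingers move at their own pace and stop on an object; "grip_force" is the grip in N (left out, the last holds). Time passes only in rows, so rows that repeat a pose let the fingers close. It gives the time, the measured TCP pose, the force, the opening and the grip force at its end, in the units of the state.
- observe(): the state, without advancing time (a new reading comes with each control period).
- read_camera(name): name is "scene" or "top"; returns the picture (400x640x3 uint8, red, green, blue); there is no depth.
- camera_model(name): a dict with "vfov" (degrees; the focal length in pixels is half the picture's height over the tangent of half this angle, whatever the lens; pixels are square), "cx", "cy" (the principal point, pixels), "world_to_cam" (4x4, takes a point from world to camera coordinates). Camera axes: x right, y up, looking along -z (the intrinsics and any distortion apply to the point x, -y, -z); pixel columns grow to the right and rows downward; lengths in m; the calibration is good to about 2 mm. A picture is of the moment at which its call begins. camera_model takes no time and is no camera call.
- hand_in(): hands the job in; it is judged then, once.
The state is a dict: "time": time; "qpos": joint angles; "qvel": joint speeds; "joint_efforts": joint torques, N m; "tool_pos": TCP position; "tool_rot": TCP orientation; "contact_force": force on the tool from outside, world axes, zero at the start; "torque": the same for the moment, N m; "opening": finger opening in m; "grip_force": force on a finger pad.
Only numpy, scipy, OpenCV 4.12 (cv2) and the standard library are available. Lean on these libraries where they do the work, as an engineer would, in place of code of your own. Each camera call takes 0.05 s, during which the arm holds its last target. There are 200 camera calls.

## Working session

There is one attempt and no reset: what is moved stays moved. The work goes in short steps, Python scripts to look and compute and a tool call to move; the robot and the scene stay as the last step left them, time stands still between calls to the robot, and variables do not carry over. Pictures are saved under pics/ and viewed, at most 10 in all, crops included, and the job is handed in when it is done.

Besides the shell and the picture viewer there is one more tool, called after "Emit:" in YAML: its name, and indented under it one key for each argument. step_arm: Moves the arm, as the interface text tells. Its arguments: {"type":"object","properties":{"commands":{"type":"array"},"grip_force":{"type":"number"}},"required":["commands"]}

```bash
mkdir -p pics; python3 - <<'E'
from cell import *
import cv2
for n in("scene","top"):
    cv2.imwrite(f"pics/{n}0.png",read_camera(n)[:,:,::-1])
    m=camera_model(n);print(n,m)
s=observe();print(s["time"],s["tool_pos"],s["tool_rot"],s["opening"])
E
```

```text
scene {'vfov': 46.62954808564505, 'cx': 314.609618102152, 'cy': 201.4055243413495, 'world_to_cam': array([[-0.56169251,  0.82730513,  0.00823097,  0.29482074],
       [-0.46882175, -0.32646867,  0.82074623,  0.19353599],
       [ 0.68169472,  0.45714815,  0.57123364, -1.79377735],
       [ 0.        ,  0.        ,  0.        ,  1.        ]])}
top {'vfov': 46.019009678274095, 'cx': 318.20292332890307, 'cy': 198.7516392991931, 'world_to_cam': array([[-0.01249106, -0.99980356, -0.01538866,  0.04146014],
       [ 0.99382005, -0.01411097,  0.11010262, -0.57655504],
       [-0.11029814, -0.01391826,  0.99380109, -1.23464209],
       [ 0.        ,  0.        ,  0.        ,  1.        ]])}
0.1 [0.19054437 0.48885602 0.24494612] [-3.14029518e+00 -1.91936304e-04  2.76979378e+00] 0.0917812546058249
```

View pics/scene0.png

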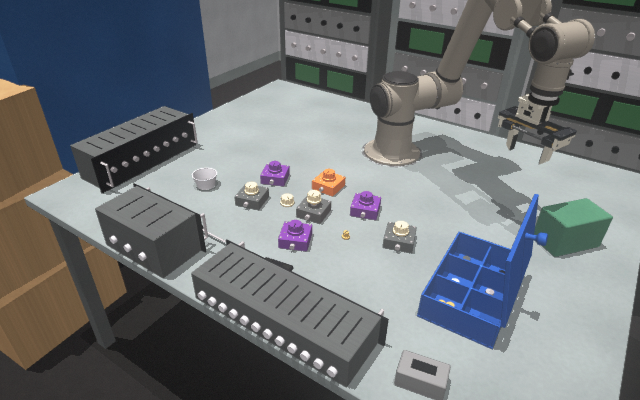

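View pics/top0.png

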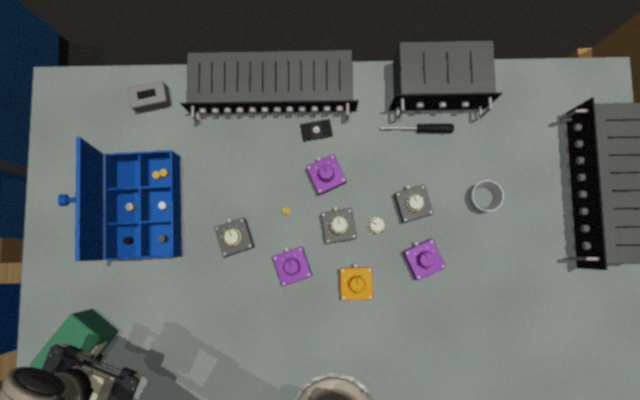

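Top view: the candidates with cream knobs on grey boxes are at (414,202), (339,225) and (234,237), which are (252,190), (314,200) and (400,232) in the scene view. The look-alikes are purple at (325,173), (292,266), (425,259) and orange at (356,283). The loose spare knob is at (376,225). Next I'll crop closely and triangulate the three knobs.

```bash
cat > h.py <<'E'
import numpy as np,cv2
from cell import *
def f(m): return 200/np.tan(np.radians(m["vfov"]/2))
def ray(n,u,v):
    m=camera_model(n);T=m["world_to_cam"];R=T[:3,:3]
    d=R.T@np.array([(u-m["cx"])/f(m),-(v-m["cy"])/f(m),-1]);return -R.T@T[:3,3],d/np.linalg.norm(d)
def plane(n,u,v,z):
    o,d=ray(n,u,v);return o+d*(z-o[2])/d[2]
def proj(n,p):
    m=camera_model(n);c=m["world_to_cam"]@np.append(p,1);return m["cx"]+f(m)*c[0]/-c[2],m["cy"]-f(m)*c[1]/-c[2]
def tri(a,b):
    (o,d),(p,e)=ray("scene",*a),ray("top",*b)
    s=np.linalg.lstsq(np.c_[d,-e],p-o,rcond=None)[0]
    A,B=o+d*s[0],p+e*s[1];return (A+B)/2,np.linalg.norm(A-B)
E
python3 - <<'E'
from h import *
S=cv2.imread("pics/scene0.png");T=cv2.imread("pics/top0.png")
P=[((252,190),(414,202)),((314,200),(339,225)),((400,232),(234,237))]
rows=[]
for I,k in((S,0),(T,1)):
    rows.append(np.hstack([cv2.resize(I[p[k][1]-25:p[k][1]+25,p[k][0]-25:p[k][0]+25],(260,260),interpolation=cv2.INTER_CUBIC) for p in P]))
cv2.imwrite("pics/crop.png",np.vstack(rows))
def cream(I):
    b,g,r=[I[:,:,i].astype(int) for i in range(3)]
    return ((r>185)&(r-b>25)&(r-b<110)&(r-g<40)).astype(np.uint8)
for I,k in((S,0),(T,1)):
    n,l,st,c=cv2.connectedComponentsWithStats(cream(I))
    for i in range(1,n):
        if st[i,4]>25: print("ST"[k],st[i],c[i].round(1))
for a,b in P: print(tri(a,b))
E
```

```text
S [550  16  35  15 177] [566.   24.5]
S [418  75  16  11 108] [424.9  79.7]
S [370 156  22   6  44] [381.6 159.2]
S [245 183  13   7  30] [250.2 186.2]
S [307 191  14   7  39] [313.6 194.2]
S [280 195  14  11  56] [286.6 200.5]
S [307 197  14   6  29] [312.7 200.2]
S [394 223  15   7  36] [401.  226.6]
S [393 227  16   8  31] [399.4 231.4]
S [341 230   8   9  28] [344.6 233.8]
(array([ 0.56253334, -0.21926254,  0.04316597]), np.float64(0.003466553091176632))
(array([ 0.5038884 , -0.01899846,  0.04989332]), np.float64(0.0032836909280542417))
(array([0.47672129, 0.2611504 , 0.03345029]), np.float64(0.002771501277580339))
```

View pics/crop.png

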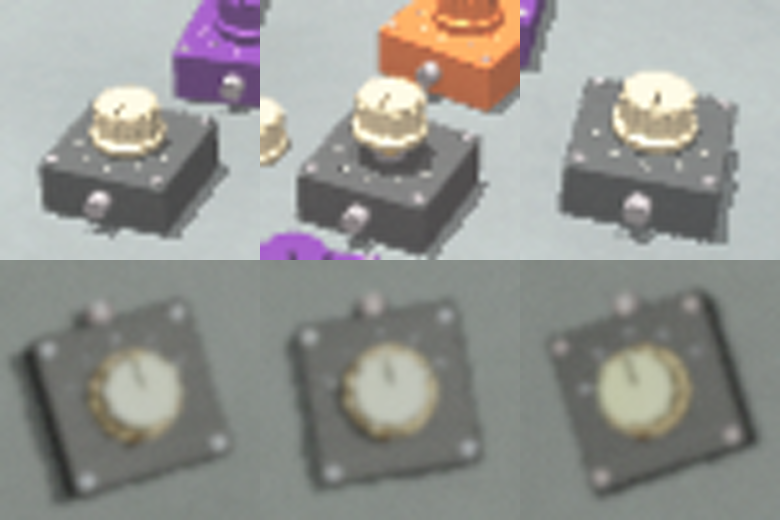

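The crop shows that the middle switch, scene (314,194) and top (340,225), has a gap and a visible spindle under its knob. The other two knobs sit low, so the middle one is switch_a. Next I'll refine the top-face centres.

```bash
python3 - <<'E'
from h import *
for n,a,b,z in (("R",(251.1,184.5),(416.8,202),.064),("A",(314.1,193.6),(339.7,224.7),.080),("L",(401.4,223.2),(231.2,237),.064)):
    p,e=tri(a,b);print(n,p.round(4),round(e,4),plane("top",*b,z).round(4),plane("scene",*a,z).round(4))
s=observe();print(s["contact_force"],s["qpos"])
for nm,u,v in(("case corner",180,262),("lid",78,140)):print(nm,plane("top",u,v,.075))
E
```

```text
R [ 0.5606 -0.223   0.0617] 0.0035 [ 0.5613 -0.2241  0.064 ] [ 0.5627 -0.2187  0.064 ]
A [ 0.5032 -0.0198  0.073 ] 0.0041 [ 0.5039 -0.0213  0.08  ] [ 0.5109 -0.0121  0.08  ]
L [0.4761 0.2618 0.0651] 0.0017 [0.4765 0.2613 0.064 ] [0.4741 0.262  0.064 ]
[-0.18339858 -0.87294565  1.1971296 ] [ 1.05300141e+00  3.42618771e-01  1.52488170e+00  1.19244908e-06
  1.27540377e+00 -1.45996517e-01]
case corner [0.41370719 0.39063879 0.075     ]
lid [0.73834864 0.6691976  0.075     ]
```

Emit:
step_arm:
  commands:
    - [0, 2, -3, 0.5, 0, 0, 0]
    - [0, 4, -7, 1, 0, 0, 0]
    - [0, 6, -10, 1, 0, 0, 0]
    - [0, 8, -13, 1, 0, 0, 0]
    - [0, 10, -16, 1, 0, 0, 0]
  grip_force: 20

```text
time: 0.52
tool_pos: [0.291, 0.3275, 0.2554]
tool_rot: [-3.141, -0.0, 2.77]
contact_force: [0.6, 0.2, 0.3]
opening: 0.0631
grip_force: 0.0
```

The heights agree: about 62 and 65 mm for the homed knobs, and 73–80 mm for the crept one. My target is x 0.504, y -0.020.

Emit:
step_arm:
  commands:
    - [0, 2, -3.5, 0, 0, 0, 0]
    - [0, 4, -7, 0, 0, 0, 0]
    - [0, 6, -10.5, 0, 0, 0, 0]
    - [0, 8, -14, 0, 0, 0, 0]
    - [0, 10.5, -17.5, 0, 0, 0, 0]

```text
time: 0.93
tool_pos: [0.3948, 0.1533, 0.2555]
tool_rot: [-3.142, -0.0, 2.77]
contact_force: [1.3, 1.0, -0.1]
opening: 0.0298
grip_force: 0.0
```

Emit:
step_arm:
  commands:
    - [0, 2.5, -3.3, 0, 0, 0, 0]
    - [0, 4.5, -6.6, -1, 0, 0, 0]
    - [0, 7, -10, -3, 0, 0, 0]
    - [0, 9, -13.5, -5, 0, 0, 0]
    - [0, 10.8, -17.2, -7, 0, 0, 0]

```text
time: 1.35
tool_pos: [0.4988, -0.0085, 0.19]
tool_rot: [3.141, 0.0, 2.77]
contact_force: [0.6, 0.7, 0.4]
opening: 0.001
grip_force: 0.0
```

Emit:
step_arm:
  commands:
    - [0, 0, 0, -1, 0, 0, 0]
    - [0, 0, 0, -3, 0, 0, 0]
    - [0, 0, 0, -5, 0, 0, 0]
    - [0, 0, 0, -5, 0, 0, 0]

```text
time: 1.68
tool_pos: [0.4956, -0.0068, 0.1374]
tool_rot: [-3.14, -0.007, 2.769]
contact_force: [-0.9, -0.2, 0.2]
opening: 0.0006
grip_force: 0.0
```

```bash
python3 - <<'E'
from h import *
s=observe();print(s["time"],s["tool_pos"],s["contact_force"],s["opening"])
a=read_camera("scene")[:,:,::-1];b=read_camera("top")[:,:,::-1]
q=lambda I,u,v:cv2.resize(I[v-40:v+40,u-40:u+40],(390,390),interpolation=cv2.INTER_CUBIC)
cv2.imwrite("pics/near.png",np.hstack([q(a,314,190),q(b,339,225)]))
tip=np.array(s["tool_pos"])-[0,0,.019]
for n in("scene","top"):print(n,proj(n,tip),proj(n,tip*[1,1,0]+[0,0,.08]))
E
```

```text
1.6833 [ 0.49555153 -0.00678096  0.13736219] [-0.86338392 -0.22350739  0.17649348] 0.0005764897937704867
scene (np.float64(318.5575598761201), np.float64(181.20478313725044)) (np.float64(318.39267187781724), np.float64(191.85601203210268))
top (np.float64(334.3740043055769), np.float64(227.26757299248754)) (np.float64(334.0941927347094), np.float64(228.01325181339612))
```

View pics/near.png

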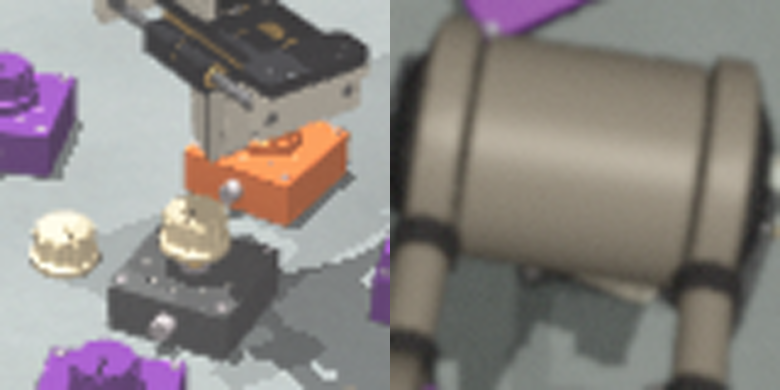

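The fingertip corner is at scene (317,182), the knob top is at about (314,192), and the gap is plain. The tool stands about 8 mm short in x and 13 mm off in y. I'll correct that at this height.

Emit:
step_arm:
  commands:
    - [0, 0.4, -0.7, 0, 0, 0, 0]
    - [0, 0.8, -1.3, 0, 0, 0, 0]
    - [0, 0.8, -1.3, 0, 0, 0, 0]
    - [0, 0.8, -1.3, 0, 0, 0, 0]

```text
time: 2.12
tool_pos: [0.5067, -0.0203, 0.1418]
tool_rot: [3.141, 0.002, 2.769]
contact_force: [0.4, -0.0, 0.8]
opening: 0.0002
grip_force: 0.0
```

Emit:
step_arm:
  commands:
    - [0, -0.2, 0, -0.8, 0, 0, 0]
    - [0, -0.2, 0, -1.6, 0, 0, 0]
    - [0, -0.2, 0, -2.4, 0, 0, 0]
    - [0, -0.2, 0, -3.2, 0, 0, 0]
    - [0, -0.2, 0, -3.2, 0, 0, 0]

```text
time: 2.53
tool_pos: [0.5027, -0.0195, 0.1069]
tool_rot: [-3.141, -0.004, 2.77]
contact_force: [-0.6, -0.7, -0.6]
opening: 0.0002
grip_force: 0.0
```

```bash
python3 - <<'E'
from h import *
s=observe();print(s["time"],s["tool_pos"],s["contact_force"])
a=read_camera("scene")[:,:,::-1]
cv2.imwrite("pics/near2.png",cv2.resize(a[150:230,274:354],(480,480),interpolation=cv2.INTER_CUBIC))
E
```

```text
2.5333 [ 0.50270353 -0.01945963  0.10688661] [-0.60693671 -0.71541447 -0.64814111]
```

View pics/near2.png

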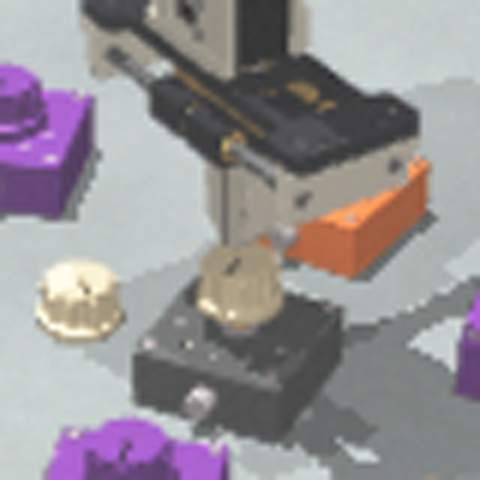

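The fingertips are at crop (232,247), just above the knob's top centre at about (240,260), so they are lined up. Now I'll press slowly.

Emit:
step_arm:
  commands:
    - [0, 0, 0, -0.2, 0, 0, 0]
    - [0, 0, 0, -0.4, 0, 0, 0]
    - [0, 0, 0, -0.6, 0, 0, 0]
    - [0, 0, 0, -0.8, 0, 0, 0]
    - [0, 0, 0, -0.9, 0, 0, 0]

```text
time: 3.0
tool_pos: [0.5039, -0.0198, 0.0998]
tool_rot: [3.141, -0.0, 2.77]
contact_force: [0.3, 0.0, -0.2]
opening: 0.0002
grip_force: 0.0
```

Emit:
step_arm:
  commands:
    - [0, 0, 0, -0.15, 0, 0, 0]
    - [0, 0, 0, -0.3, 0, 0, 0]
    - [0, 0, 0, -0.4, 0, 0, 0]
    - [0, 0, 0, -0.5, 0, 0, 0]
    - [0, 0, 0, -0.5, 0, 0, 0]

```text
time: 3.42
tool_pos: [0.504, -0.0198, 0.0951]
tool_rot: [3.141, 0.0, 2.77]
contact_force: [0.0, -0.1, 3.1]
opening: 0.0005
grip_force: 1.6
```

Emit:
step_arm:
  commands:
    - [0, 0, 0, -0.1, 0, 0, 0]
    - [0, 0, 0, -0.2, 0, 0, 0]
    - [0, 0, 0, -0.3, 0, 0, 0]
    - [0, 0, 0, -0.4, 0, 0, 0]
    - [0, 0, 0, -0.5, 0, 0, 0]

```text
time: 3.83
tool_pos: [0.504, -0.0198, 0.0899]
tool_rot: [3.141, 0.0, 2.77]
contact_force: [-1.0, 0.5, 4.0]
opening: 0.0004
grip_force: 2.5
```

Emit:
step_arm:
  commands:
    - [0, 0, 0, -0.1, 0, 0, 0]
    - [0, 0, 0, -0.2, 0, 0, 0]
    - [0, 0, 0, -0.3, 0, 0, 0]
    - [0, 0, 0, -0.3, 0, 0, 0]

```text
time: 4.17
tool_pos: [0.504, -0.0198, 0.0867]
tool_rot: [3.141, 0.0, 2.77]
contact_force: [0.6, -0.0, 2.6]
opening: 0.0003
grip_force: 1.1
```

Home should be near TCP z 0.083, so I'll go 1 mm at a time.

Emit:
step_arm:
  commands:
    - [0, 0, 0, -0.1, 0, 0, 0]
    - [0, 0, 0, -0.2, 0, 0, 0]
    - [0, 0, 0, -0.2, 0, 0, 0]

```text
time: 4.42
tool_pos: [0.504, -0.0198, 0.0848]
tool_rot: [3.141, 0.0, 2.77]
contact_force: [0.0, -0.1, 2.9]
opening: 0.0007
grip_force: 1.2
```

Emit:
step_arm:
  commands:
    - [0, 0, 0, -0.07, 0, 0, 0]
    - [0, 0, 0, -0.1, 0, 0, 0]
    - [0, 0, 0, -0.1, 0, 0, 0]

```text
time: 4.67
tool_pos: [0.504, -0.0198, 0.0839]
tool_rot: [3.141, 0.0, 2.77]
contact_force: [-0.2, 0.1, 3.0]
opening: 0.0002
grip_force: 1.7
```

Emit:
step_arm:
  commands:
    - [0, 0, 0, -0.05, 0, 0, 0]
    - [0, 0, 0, -0.1, 0, 0, 0]
    - [0, 0, 0, -0.1, 0, 0, 0]

```text
time: 4.92
tool_pos: [0.504, -0.0198, 0.083]
tool_rot: [3.141, 0.0, 2.77]
contact_force: [0.3, 0.1, 4.8]
opening: 0.0004
grip_force: 2.5
```

Emit:
step_arm:
  commands:
    - [0, 0, 0, -0.03, 0, 0, 0]
    - [0, 0, 0, -0.05, 0, 0, 0]
    - [0, 0, 0, -0.05, 0, 0, 0]

```text
time: 5.17
tool_pos: [0.5041, -0.0198, 0.083]
tool_rot: [3.141, 0.001, 2.77]
contact_force: [-1.4, 0.4, 9.0]
opening: 0.0005
grip_force: 4.7
```

The knob hit its hard stop at z 0.083: the force is rising with no further travel. I'll withdraw straight up, then move back and check.

Emit:
step_arm:
  commands:
    - [0, 0, 0, 0.5, 0, 0, 0]
    - [0, 0, 0, 2, 0, 0, 0]
    - [0, 0, 0, 5, 0, 0, 0]
    - [0, 0, 0, 8.5, 0, 0, 0]
    - [0, 0, 0, 12, 0, 0, 0]

```text
time: 5.58
tool_pos: [0.503, -0.0196, 0.203]
tool_rot: [-3.141, -0.003, 2.77]
contact_force: [0.7, -0.6, -0.5]
opening: 0.0001
grip_force: 0.0
```

Emit:
step_arm:
  commands:
    - [0, 0, 0, 2, 0, 0, 0]
    - [0, -3, 3, 4, 0, 0, 0]
    - [0, -6, 6, 4, 0, 0, 0]
    - [0, -6, 6, 4, 0, 0, 0]
    - [0, -6, 6, 4, 0, 0, 0]

```text
time: 6.0
tool_pos: [0.4423, 0.0416, 0.2427]
tool_rot: [3.141, -0.0, 2.772]
contact_force: [-0.1, -0.0, -0.3]
opening: 0.0005
grip_force: 0.0
```

```bash
python3 - <<'E'
from h import *
s=observe();print(s["time"],s["tool_pos"],s["contact_force"],s["qvel"].round(3))
a=read_camera("scene")[:,:,::-1]
cv2.imwrite("pics/end.png",cv2.resize(a[130:270,220:430],(780,520),interpolation=cv2.INTER_CUBIC))
E
```

```text
6.0 [0.44232798 0.04155466 0.24271816] [-0.09997734 -0.03901445 -0.29223183] [-0.037  0.047 -0.053 -0.014 -0.018 -0.022]
```

View pics/end.png

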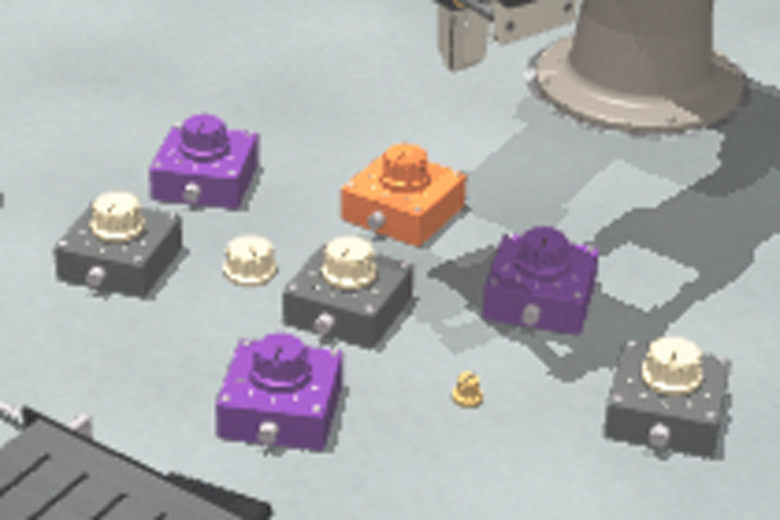

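The middle knob, at crop (349,262), now sits flush like the other two at (117,217) and (672,364). Nothing else has moved, and the arm is clear.

```bash
python3 -c "
from cell import *
print(hand_in())"
```

```text
the job is handed in; nothing more can be done
None
```

I pressed the crept knob (switch_a) home at about 9 N by the wrist reading and withdrew clear; the final picture shows it level with the other two and nothing else disturbed, and I handed the job in about 6 s in (no verdict was returned).

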